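# Set the labelling stand's top stop to the jar

## Task

The jar labelling stand is still set for a taller jar than the one now standing on it. Loosen the red clamp lever, gently lower the black-knobbed stop rod until its rubber foot rests on top of the jar below it, and then swing the red lever fully back to lock the rod there. Leave all three jars standing where they are.

Things in the scene. Friction and masses are not known exactly. Their poses are not given: they have to be found in the camera images.
- stand: Labelling stand, fixed; origin on the worktop exactly below the stop rod's axis, +z up, front to -x. Grey base plate 12 mm thick, x -65..125, y -90..130 mm. Steel column (d 22, top at 214 mm) at x 100, y 0; a blue arm runs from it forward to the rod's guide boss (180 to 206 mm high). One jar stands on the plate at x 0, y 0 before two white rollers; two more wait at y 88 mm, x -30 and 40.
- stop_rod: Upright steel rod (d 10) sliding down and up in the boss, 75 mm of travel. Origin: centre of the underside of its rubber foot (d 24 mm), the face that must rest on the jar; +z up; highest position 162 mm above the worktop. Clamp loose: it stays where it is left (drag 3 N, weight 1.2 N; a push of 2 N moves it down, a pull of 4.5 N up). Clamp locked: it takes more than 8 N to shift it.
- stop_knob (a point): Centre of the round black knurled knob on top of the stop rod: d 28 mm, 20 mm high (its flat top is 10 mm above this point), 150 mm above the foot's underside. It can be pushed down from above or gripped across. Moves with the rod.
- clamp_lever (a joint): Angle of the red clamp lever (rad) about its upright pivot. 0: loose, the handle points front right (stand frame: 130 deg clockwise from +x, seen from above). It grows counter-clockwise seen from above, over the stand's right (-y) side, to its stop at 1.4: locked, handle to the rear right (50 deg clockwise from +x). Rod free below 0.6. It stays put; takes 3 to 6 N at the handle.
- clamp_grip (a point): Point in the red handle, 72 mm from the pivot. The handle is a level bar along the line from the pivot, from 37 to 95 mm out, 12 mm wide, 14 mm high (this point is at mid-height); free air beside and below it. Turns with the lever.
- clamp_pivot (a point): The lever's fixed upright pivot axis at the handle's mid-height: 213.5 mm above the worktop, 16.5 mm to the right (stand's -y) of the stop rod's axis. Fixed bottles up to 430 mm tall stand behind the stand along the rear edge (world x above 0.70) and at the right rear corner (x above 0.62, y below -0.32).
- tall_jar: Spice jar with a flat red cap and a dark blue label with a green leaf, d 45 mm, 108 mm high. Origin: centre of its underside, +z up through the cap. Loose. Any one of the three jars may be the one under the stop rod.
- short_jar: Spice jar with a flat red cap, orange on top, and a pale yellow label, d 44 mm, 98 mm high. Origin: centre of its underside, +z up through the cap. Loose.
- shaker: Clear shaker, half full of grey grains, with a grey perforated top (d 34 mm), d 44 mm, 90 mm high. Origin: centre of its underside, +z up through the top. Loose.
Mind the look-alikes: they are no part of the job. Leave any pink, purple or turquoise look-alike of the shaker alone.

How it is judged (in metres and radians):
On the way, in this order (a step that is already met when the one before it is completed fails the run):
1. the clamp lever is loosened (below 0.55 rad) (value of joint clamp_lever below 0.55 rad), for 0.1 s.
2. with the lever loose, the rod's foot rests on top of the jar below it (within 1.5 mm) (value of joint clamp_lever below 0.55 rad and ((horizontal distance between stop_rod and tall_jar below 0.012 m and z of stop_rod in the frame of tall_jar between 0.105 and 0.1095 m) or (horizontal distance between stop_rod and short_jar below 0.012 m and z of stop_rod in the frame of short_jar between 0.095 and 0.0995 m) or (horizontal distance between stop_rod and shaker below 0.012 m and z of stop_rod in the frame of shaker between 0.087 and 0.0915 m))), for 0.2 s.
3. the lever is swung back past 1.15 rad with the foot still on the jar (value of joint clamp_lever above 1.15 rad and ((horizontal distance between stop_rod and tall_jar below 0.012 m and z of stop_rod in the frame of tall_jar between 0.105 and 0.1095 m) or (horizontal distance between stop_rod and short_jar below 0.012 m and z of stop_rod in the frame of short_jar between 0.095 and 0.0995 m) or (horizontal distance between stop_rod and shaker below 0.012 m and z of stop_rod in the frame of shaker between 0.087 and 0.0915 m))), for 0.2 s.
At the end, for the whole second after the job is handed in: The clamp lever is locked (beyond 1.15 rad) and still, the stop rod's foot rests on top of the jar below it (gap under 1.5 mm, rod axis within 12 mm of the jar's), and all three jars stand upright (within 0.1 rad) within 10 mm of where they stood (all of step 3 and angle between each of tall_jar, short_jar, shaker's own z axis and vertical below 0.1 rad and distance of each of tall_jar, short_jar, shaker from where it was at the start of the episode below 0.01 m and velocity of joint clamp_lever between -0.05 and 0.05 rad/s and linear speed of stop_rod below 0.005 m/s); the robot touches nothing.
It fails at once if the foot is pressed on a jar with more than 30 N (contact force between stop_rod and tall_jar above 30 N or contact force between stop_rod and short_jar above 30 N or contact force between stop_rod and shaker above 30 N).
It fails at once if a jar is tipped by more than 0.3 rad (angle between any of tall_jar, short_jar, shaker's own z axis and vertical above 0.3 rad).
It also fails if it takes over 64 s, if anything falls off the work surface, if the arm or the gripper's body presses on something with over 40 N, if the wrist force passes 120 N, or if a joint passes its speed limit or range.

## Robot

A 7-joint arm with a two-finger parallel gripper is mounted at the origin on a cart in front of the work surface, level with it; the furniture and walls round the work are solid. World frame = base frame: x ahead of the robot, y to its left, z up, the work surface at z = 0. Lengths are in mm, angles in degrees, forces in N, time in s.
With the tool pointing down it reaches from about 425 to 875 mm from the base axis. Payload 8.4 kg.
Tool frame: the origin (TCP) lies at the centre of the arm's flange, where the gripper is bolted on; the fingertips stand 182 mm ahead of it and the grasp point (between the pads) lies r.pinch_z ahead of it (r.pinch_z is the distance from the TCP to the grasp point, in mm); z points along the fingers, y is the line along which they close (so a half turn about z gives the same grasp; the last joint's range is limited). The gripper opens to 87 mm and grips with 3 to 60 N. Pads are 19 mm wide; open, the fingers measure 117 mm over their backs; the gripper's body (75 mm by 190 mm) begins 51 mm behind the grasp point.
Start: joints at [61.983, 19.091, 2.286, 83.961, -0.768, 76.965, -3.352], TCP at [246.98, -601.227, 404.746] pointing down, gripper open.
Joint ranges: [-147.57, 147.57], [-21.85, 119.76], [-74.77, 79.35], [14.55, 137.4], [-85.83, 265.84], [4.83, 119.75], [-152.11, 152.11]. Speed limits (degrees/s): [127.2, 127.2, 159.86, 159.86, 180, 180, 180].

## Interface

Orientations are given as [roll, pitch, yaw] about the fixed x, y, z axes, in that order (R = Rz(yaw) Ry(pitch) Rx(roll)).
In Python, from rig import r gives the robot as it stands. The module is installed in compiled form; this text tells all that it offers.
- The arm moves only by the tool servo_tool, never from a script. Its argument "deltas" is a list of rows, each a list of 4 numbers: the shift along the tool's x, y, z in units of 25 mm (1.0 is 25 mm), then the turn about the tool's z in units of 10 degrees (1.0 is 10 degrees). In form: [[x, y, z, spin], ...]. A call has exactly 8 rows; each row shifts and turns the commanded pose from where the row before left it, along the tool's axes as they then stand; what a row does not reach is not made up. A row lasts 1/8 s, in which the tool goes at most 62.5 mm and 10.7 degrees, less where a joint would pass 70% of its speed; a pose out of reach is approached as far as the arm can. A call with a number of a shift or a turn outside -1 to 1 is refused whole. A call with a gripper value outside its range is refused whole. "fingers" is the closure, from 0 (fully open) to 1 (shut), set as the call begins (left out, the last holds). The fingers move at their own pace and stop on an object; "force" is the grip in N (left out, the last holds). Time passes only in rows, so rows that do not move let the fingers close, or fill a call up. It gives the time, the measured TCP pose, the force, the opening and the grip force at its end, in the units of the state.
- r.state(): the state, without advancing time (a new reading comes with each control period).
- r.camera(name): name is "scene" or "side" or "wrist"; returns a dict with "pixels" (384x512x3 uint8, red, green, blue), "K" (3x3 intrinsics, pixels), "R" (3x3) and "t" (3): a world point X has camera coordinates R X + t. Camera axes: x right, y down, z forward; pixel columns grow to the right and rows downward; lengths in mm; the calibration is good to about 2 mm. A picture is of the moment at which its call begins. There is no depth.
- r.hand_in(): hands the job in; it is judged then, once.
Trained networks look in a picture, given as the dict that the camera call returned (one of the last four; its "shot" number tells which), for a name from the list of things; names that differ only in an ending like _2 or _b are one class to them, and where a whole thing is asked for, a point or a joint stands for the part that bears it (a point fixed in the world has none). Each returns a list of dicts, best first, with "p" (0 to 1); they miss things now and then, are a little off and sometimes report something else, mostly with a low value. They report only what shows in the picture. A call takes as long as a camera call. They do not tell look-alikes from the thing itself.
- r.silhouettes(thing, picture): "region" (384x512 bool, what is visible of it) and "position" ([row, column] in pixels, amid what is visible of it).
The state is a dict: "t": time; "joint_positions": joint angles; "qvel": joint speeds; "effort": joint torques, N m; "ee_pos": TCP position; "tool_rot": TCP orientation; "contact_force": force on the tool from outside, world axes, zero at the start; "ft_torque": the same for the moment, N m; "opening": opening from 0.0 (shut) to 1.0 (fully open); "gripper_force": force on a finger pad.
Only numpy, scipy, OpenCV 4.12 (cv2) and the standard library are available. Lean on these libraries where they do the work, as an engineer would, in place of code of your own. Each camera call takes 0.05 s, during which the arm holds its last target. There are 200 camera calls.

## Working session

There is one attempt and no reset: what is moved stays moved. The work goes in short steps, Python scripts to look and compute and a tool call to move; the robot and the scene stay as the last step left them, time stands still between calls to the robot, and variables do not carry over. Pictures are saved under pics/ and viewed, at most 10 in all, crops included, and the job is handed in when it is done.

Besides the shell and the picture viewer there is one more tool, called after ">>>" as name(argument=value, ...) on one line, values as JSON. servo_tool: Moves the arm, as the interface text tells. Shifts and turns lie within -1 to 1; 1 stands for 25 mm of shift or 10 degrees of turn. Its arguments: {"type":"object","properties":{"deltas":{"type":"array"},"fingers":{"type":"number"},"force":{"type":"number"}},"required":["deltas"]}

```bash
mkdir -p pics; cat > h.py <<'E'
from rig import r
import numpy as np, cv2
def save(c,n): cv2.imwrite(n,c["pixels"][:,:,::-1])
def proj(c,X):
    p=c["K"]@(c["R"]@np.array(X,float)+c["t"]); return p[:2]/p[2]
def onplane(c,row,col,z):
    d=c["R"].T@np.linalg.inv(c["K"])@np.array([col,row,1.]); o=-c["R"].T@c["t"]
    return o+d*(z-o[2])/d[2]
def tri(L):
    A=[];b=[]
    for c,row,col in L:
        d=c["R"].T@np.linalg.inv(c["K"])@np.array([col,row,1.]);d/=np.linalg.norm(d); o=-c["R"].T@c["t"]
        P=np.eye(3)-np.outer(d,d);A.append(P);b.append(P@o)
    A=np.array(A);b=np.array(b);X=np.linalg.solve(A.sum(0),b.sum(0))
    return X,[np.linalg.norm(P@X-q) for P,q in zip(A,b)]
E
python3 - <<'E'
from h import *
s=r.state(); print(s["t"],s["ee_pos"],s["tool_rot"],r.pinch_z)
cs={n:r.camera(n) for n in("scene","side")}
for n,c in cs.items():
    save(c,f"pics/{n}0.png"); print(n,-c["R"].T@c["t"])
    for k in("stop_knob","clamp_lever","clamp_grip","stop_rod","stand","tall_jar","short_jar","shaker"):
        print(k,[(round(d["p"],2),np.round(d["position"]),int(d["region"].sum())) for d in r.silhouettes(k,c)][:3])
im=np.hstack([cs["scene"]["pixels"],cs["side"]["pixels"]])[:,:,::-1]
cv2.imwrite("pics/a.png",np.vstack([cs["scene"]["pixels"],cs["side"]["pixels"]])[:,:,::-1][:, :][:600] if 0 else cv2.resize(im,(800,300)))
E
```

```text
0.0 [ 246.93724571 -601.06877127  403.83154903] [-1.79903391e+02  5.83780018e-03  2.23341577e+01] 163.5
scene [-126.45142769 -426.48308541  599.40251678]
stop_knob [(0.93, array([163., 253.]), 391)]
clamp_lever [(0.6, array([186., 278.]), 351)]
clamp_grip [(0.8, array([191., 277.]), 375)]
stop_rod [(0.91, array([163., 253.]), 339)]
stand [(0.72, array([254., 262.]), 5206)]
tall_jar [(0.59, array([238., 209.]), 864)]
short_jar []
shaker [(0.96, array([253., 249.]), 570), (0.85, array([249., 343.]), 581), (0.8, array([222., 194.]), 369)]
side [ 390.49806967 -876.07209826  674.91046597]
stop_knob [(0.84, array([152., 248.]), 324)]
clamp_lever [(0.75, array([184., 259.]), 259)]
clamp_grip [(0.52, array([187., 262.]), 248)]
stop_rod [(0.62, array([184., 258.]), 281), (0.54, array([152., 245.]), 338)]
stand [(0.89, array([231., 267.]), 4245)]
tall_jar [(0.71, array([206., 233.]), 655)]
short_jar [(0.79, array([206., 257.]), 516), (0.55, array([231., 266.]), 4520)]
shaker [(0.96, array([278., 269.]), 605), (0.96, array([276., 314.]), 600), (0.77, array([274., 230.]), 612)]
```

View pics/scene0.png

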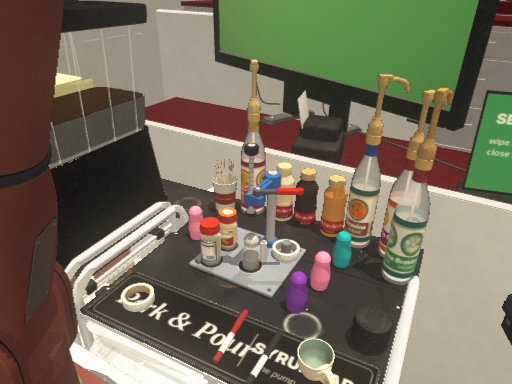

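View pics/side0.png

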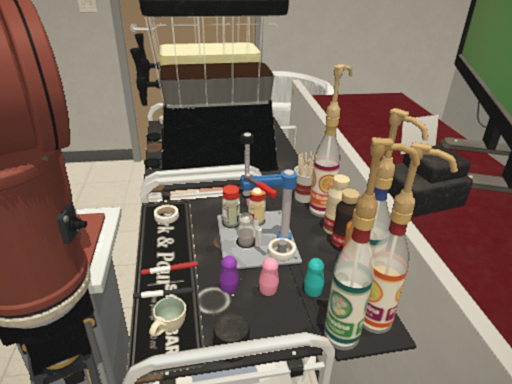

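The clear shaker (scene ~(253,252), side ~(247,232)) is under the rod; black knob at scene ~(251,149), side ~(247,136); red lever at scene ~(285,191), side ~(262,187). I'll zoom in to locate the key points.

```bash
python3 - <<'E'
import cv2,numpy as np
a=cv2.imread("pics/scene0.png")[130:290,180:320];b=cv2.imread("pics/side0.png")[120:280,200:340]
f=lambda x:cv2.resize(x,None,fx=2.85,fy=3.7,interpolation=cv2.INTER_CUBIC)
f=lambda x:cv2.resize(x,(399,456),interpolation=cv2.INTER_CUBIC) 
cv2.imwrite("pics/zoom.png",np.hstack([f(a),f(b)]))
E
```

```text
(no output)
```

View pics/zoom.png

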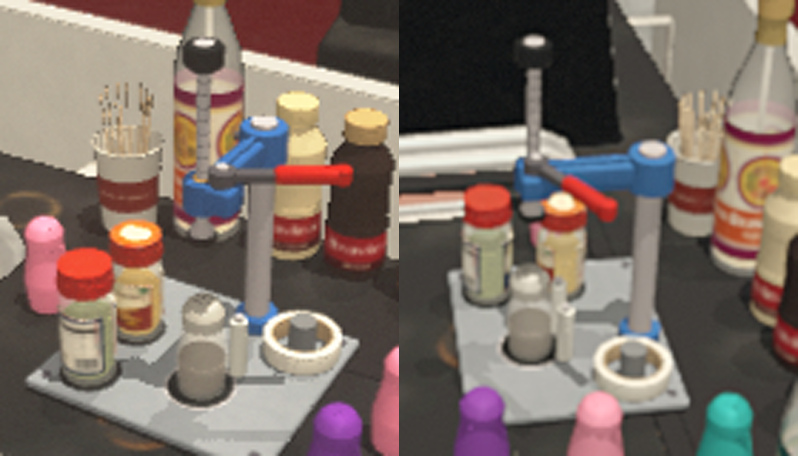

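```bash
python3 - <<'E'
from h import *
from scipy.optimize import least_squares
S,D=r.camera("scene"),r.camera("side")
ob={"knob":[(251.9,149.3),(247,138.2)],"col":[(272.6,172.8),(289.1,171.9)],"piv":[(256.8,190.7),(248.4,177.2)],"tip":[(303.5,191.8),(274,194.4)]}
def pts(p):
    x,y,yaw,h,th=p
    Rz=np.array([[np.cos(yaw),-np.sin(yaw),0],[np.sin(yaw),np.cos(yaw),0],[0,0,1]])
    a=np.radians(-130)+th; o=np.array([x,y,0])
    q={"knob":[0,0,h+150],"col":[100,0,214],"piv":[0,-16.5,218],"tip":[95*np.cos(a),-16.5+95*np.sin(a),213.5]}
    return {k:Rz@np.array(v)+o for k,v in q.items()},Rz,o
def f(p):
    P=pts(p)[0]; return np.concatenate([proj(c,P[k])-ob[k][i] for k in ob for i,c in enumerate((S,D))])
for k,v in ob.items():
    print(k,tri([(S,v[0][1],v[0][0]),(D,v[1][1],v[1][0])]))
best=min((least_squares(f,[500,-400,y0,162,1.2]) for y0 in np.arange(-3,3.1,1)),key=lambda s:s.cost)
print(best.x,np.degrees(best.x[2]),best.fun.round(1))
P,Rz,o=pts(best.x);print(P)
for c in([-65,-90,12],[125,-90,12],[-65,130,12],[125,130,12]): print(c,[proj(q,Rz@np.array(c)+o).round() for q in(S,D)])
E
```

```text
knob (array([495.58394831, -63.95565647, 302.04931149]), [np.float64(0.22996448773042139), np.float64(0.22996448773049533)])
col (array([597.26751148, -60.46218589, 208.37748385]), [np.float64(0.2591855974604626), np.float64(0.2591855974604483)])
piv (array([498.46187263, -75.6826168 , 210.06204072]), [np.float64(0.9691880457393028), np.float64(0.9691880457392964)])
tip (array([ 542.12187942, -162.04344645,  213.361572  ]), [np.float64(0.17316676430911873), np.float64(0.17316676430903497)])
[ 4.94187567e+02 -6.44657059e+01 -3.86596568e-03  1.52550182e+02
  1.23324415e+00] -0.22150351737514723 [-0.1  0.2 -0.6 -0.2  1.1 -1.4 -0.8 -1.   1.4 -1.4 -1.5 -2.2  0.4 -0.1
  0.1  0.2]
{'knob': array([494.18756687, -64.46570588, 302.55018198]), 'col': array([594.18681958, -64.85230148, 214.        ]), 'piv': array([494.12377859, -80.96558258, 218.        ]), 'tip': array([ 542.25157871, -162.87232745,  213.5       ])}
[-65, -90, 12] [array([271., 296.]), array([223., 267.])]
[125, -90, 12] [array([307., 250.]), array([301., 261.])]
[-65, 130, 12] [array([189., 262.]), array([217., 214.])]
[125, 130, 12] [array([233., 224.]), array([283., 210.])]
```

```bash
cat >> h.py <<'E'
def plan(way,n,start=None):
    """way: list of (x,y,z,yaw) tcp goals; n: rows per leg (linear)."""
    s=r.state(); cur=np.array([*s["ee_pos"],s["tool_rot"][2]]) if start is None else np.array(start,float)
    rows=[]
    for w in way:
        for k in range(n):
            nx=cur+(np.array(w,float)-cur)/(n-k)
            a=np.radians(cur[3]); d=nx-cur
            rows.append([(np.cos(a)*d[0]+np.sin(a)*d[1])/25,(np.sin(a)*d[0]-np.cos(a)*d[1])/25,-d[2]/25,-d[3]/10]); cur=nx
    rows=np.round(rows,2)
    for i in range(0,len(rows),8): print(rows[i:i+8].tolist())
    print("max",abs(rows).max(0))
E
python3 -c "
from h import *
plan([(542,-138,425,130)],24)"
```

```text
[[0.75, -0.53, -0.03, -0.45], [0.79, -0.47, -0.03, -0.45], [0.82, -0.4, -0.03, -0.45], [0.85, -0.34, -0.03, -0.45], [0.87, -0.27, -0.03, -0.45], [0.89, -0.2, -0.03, -0.45], [0.91, -0.13, -0.03, -0.45], [0.91, -0.06, -0.03, -0.45]]
[[0.92, 0.01, -0.03, -0.45], [0.91, 0.08, -0.03, -0.45], [0.9, 0.15, -0.03, -0.45], [0.89, 0.22, -0.03, -0.45], [0.87, 0.29, -0.03, -0.45], [0.84, 0.36, -0.03, -0.45], [0.81, 0.42, -0.03, -0.45], [0.78, 0.49, -0.03, -0.45]]
[[0.73, 0.55, -0.03, -0.45], [0.69, 0.6, -0.03, -0.45], [0.64, 0.65, -0.03, -0.45], [0.59, 0.7, -0.03, -0.45], [0.53, 0.75, -0.03, -0.45], [0.47, 0.78, -0.03, -0.45], [0.41, 0.82, -0.03, -0.45], [0.34, 0.85, -0.03, -0.45]]
max [0.92 0.85 0.03 0.45]
```

>>> servo_tool(deltas=[[0.75,-0.53,-0.1,-0.45],[0.79,-0.47,-0.1,-0.45],[0.82,-0.4,-0.1,-0.45],[0.85,-0.34,-0.1,-0.45],[0.87,-0.27,-0.1,-0.45],[0.89,-0.2,-0.1,-0.45],[0.91,-0.13,-0.1,-0.45],[0.91,-0.06,-0.1,-0.45]], fingers=0.6)

```text
t: 2.0
ee_pos: [345.6, -446.2, 424.9]
tool_rot: [180.0, 0.0, 58.5]
contact_force: [-0.2, -0.5, 0.2]
opening: 0.401
gripper_force: 0.0
```

>>> servo_tool(deltas=[[0.92,0.01,0,-0.45],[0.91,0.08,0,-0.45],[0.9,0.15,0,-0.45],[0.89,0.22,0,-0.45],[0.87,0.29,0,-0.45],[0.84,0.36,0,-0.45],[0.81,0.42,0,-0.45],[0.78,0.49,0,-0.45]])

```text
t: 3.0
ee_pos: [443.6, -290.5, 424.8]
tool_rot: [180.0, -0.0, 94.6]
contact_force: [-0.5, 0.1, -0.7]
opening: 0.402
gripper_force: 0.0
```

>>> servo_tool(deltas=[[0.73,0.55,0,-0.45],[0.69,0.6,0,-0.45],[0.64,0.65,0,-0.45],[0.59,0.7,0,-0.45],[0.53,0.75,0,-0.45],[0.47,0.78,0,-0.45],[0.41,0.82,0,-0.45],[0.34,0.85,0,-0.45]])

```text
t: 4.0
ee_pos: [541.2, -135.8, 424.8]
tool_rot: [180.0, -0.0, 130.6]
contact_force: [0.4, 0.3, 0.2]
opening: 0.401
gripper_force: 0.0
```

```bash
python3 -c "
from h import *
s=r.state();print(s['t'],s['ee_pos'],s['tool_rot'],s['opening'],s['contact_force'],s['joint_positions'])
c=r.camera('wrist');save(c,'pics/w1.png')
print(-c['R'].T@c['t'],c['R'])
for k in('clamp_grip','clamp_lever','stop_knob'):
  for d in r.silhouettes(k,c)[:2]:
    print(k,d['p'],d['position'],onplane(c,*d['position'],213.5))
for P in ([494.5,-81,213.5],[540,-137,213.5],[494.5,-64.5,312]): print(proj(c,P))
"
```

```text
4.0 [ 541.20330064 -135.81357908  424.75394892] [ 1.79997922e+02 -2.67939773e-03  1.30628652e+02] 0.4006333008581301 [0.44871878 0.28057213 0.15743943] [ 34.84195868   9.88423997 -28.50194216  94.05770076   4.81360141
  77.28054773  46.26424762]
[495.32629962 -81.85985516 404.29121254] [[ 7.58542405e-01  6.51623323e-01 -6.81709778e-04]
 [ 6.29278425e-01 -7.32258713e-01  2.60395548e-01]
 [ 1.69180624e-01 -1.97950051e-01 -9.65501783e-01]]
clamp_grip 0.73 [170.3, 248.6] [ 514.60644598 -111.75310468  213.5       ]
clamp_lever 0.98 [168.7, 248.6] [ 513.92412505 -110.94852942  213.5       ]
stop_knob 0.59 [67.4, 299.2] [497.25211719 -44.60437    213.5       ]
[255.95505127 112.27994361]
[253.04940098 221.88753867]
[293.1594253   64.99524824]
```

View pics/w1.png

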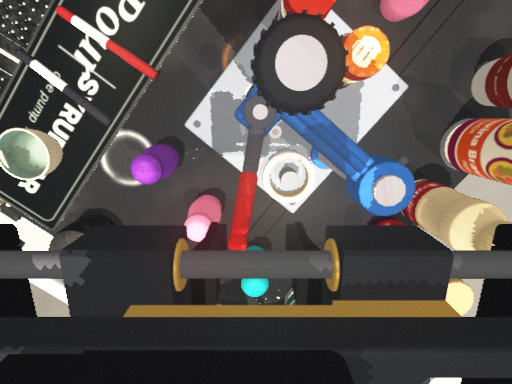

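The wrist view shows the pivot at ~(260,112), the red handle from ~(247,173) to its tip at (237,248), and the knob top at (302,63).

```bash
python3 -c "
from h import *
c=r.camera('wrist')
p=onplane(c,112,260,222);t=onplane(c,245,239,220);k=onplane(c,63,302,312)
print(p,t,k,np.degrees(np.arctan2(*(t-p)[1::-1])),np.linalg.norm((t-p)[:2]))
"
```

```text
[495.84213295 -80.21840945 222.        ] [ 541.27664764 -154.87901644  220.        ] [495.77284313 -63.331106   312.        ] -58.67750739755319 87.3985203556239
```

```bash
python3 -c "
from h import *
P=np.array([495.3,-80.4])
def W(a,z=386,R=76): return (P[0]+R*np.cos(np.radians(a)),P[1]+R*np.sin(np.radians(a)),z,a+180)
plan([W(-59)],8)
plan([W(-59-67*(i+1)/16) for i in range(16)],1,start=W(-59))
"
```

```text
[[-0.01, -0.05, 0.19, 0.12], [-0.01, -0.05, 0.19, 0.12], [-0.01, -0.05, 0.19, 0.12], [-0.01, -0.05, 0.19, 0.12], [-0.02, -0.05, 0.19, 0.12], [-0.02, -0.05, 0.19, 0.12], [-0.02, -0.05, 0.19, 0.12], [-0.02, -0.05, 0.19, 0.12]]
max [0.02 0.05 0.19 0.12]
[[0.01, -0.22, -0.0, 0.42], [0.01, -0.22, -0.0, 0.42], [0.01, -0.22, -0.0, 0.42], [0.01, -0.22, -0.0, 0.42], [0.01, -0.22, -0.0, 0.42], [0.01, -0.22, -0.0, 0.42], [0.01, -0.22, -0.0, 0.42], [0.01, -0.22, -0.0, 0.42]]
[[0.01, -0.22, -0.0, 0.42], [0.01, -0.22, -0.0, 0.42], [0.01, -0.22, -0.0, 0.42], [0.01, -0.22, -0.0, 0.42], [0.01, -0.22, -0.0, 0.42], [0.01, -0.22, -0.0, 0.42], [0.01, -0.22, -0.0, 0.42], [0.01, -0.22, -0.0, 0.42]]
max [0.01 0.22 0.   0.42]
```

>>> servo_tool(deltas=[[-0.04,-0.14,0,0.32],[-0.04,-0.14,0,0.32],[-0.04,-0.12,0,0.32],[0,0,0.38,0],[0,0,0.38,0],[0,0,0.4,0],[0,0,0.4,0],[0,0,0,0]])

```text
t: 5.25
ee_pos: [534.0, -145.5, 384.6]
tool_rot: [-179.9, -0.1, 120.7]
contact_force: [-1.1, -0.3, 0.6]
opening: 0.401
gripper_force: 0.0
```

>>> servo_tool(deltas=[[0,0,0,0],[0,0,0,0],[0,0,0,0],[0,0,0,0],[0.01,-0.22,0,0.42],[0.01,-0.22,0,0.42],[0.01,-0.22,0,0.42],[0.01,-0.22,0,0.42]], fingers=0.8, force=10)

```text
t: 6.25
ee_pos: [514.2, -153.3, 386.0]
tool_rot: [179.9, -0.0, 103.8]
contact_force: [2.8, 1.5, -1.0]
opening: 0.199
gripper_force: 1.4
```

>>> servo_tool(deltas=[[0.01,-0.22,0,0.42],[0.01,-0.22,0,0.42],[0.01,-0.22,0,0.42],[0.01,-0.22,0,0.42],[0.01,-0.22,0,0.42],[0.01,-0.22,0,0.42],[0.01,-0.22,0,0.42],[0.01,-0.22,0,0.42]])

```text
t: 7.25
ee_pos: [470.7, -151.2, 386.0]
tool_rot: [179.9, -0.0, 70.2]
contact_force: [2.3, -0.2, -0.9]
opening: 0.199
gripper_force: 1.2
```

>>> servo_tool(deltas=[[0.01,-0.22,0,0.42],[0.01,-0.22,0,0.42],[0.01,-0.22,0,0.42],[0.01,-0.22,0,0.42],[0,0,0,0],[0,0,0,0],[0,0,0,0],[0,0,0,0]])

```text
t: 8.25
ee_pos: [451.3, -140.6, 385.7]
tool_rot: [-180.0, -0.0, 53.6]
contact_force: [0.2, -0.1, 0.3]
opening: 0.2
gripper_force: 0.0
```

```bash
python3 -c "
from h import *
c=r.camera('scene');save(c,'pics/s2.png')
w=r.camera('wrist')
cv2.imwrite('pics/s2b.png',cv2.resize(np.hstack([c['pixels'][100:290,150:350],w['pixels'][:190,150:350]])[:,:,::-1],None,fx=2,fy=2))
"
```

```text
(no output)
```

View pics/s2b.png

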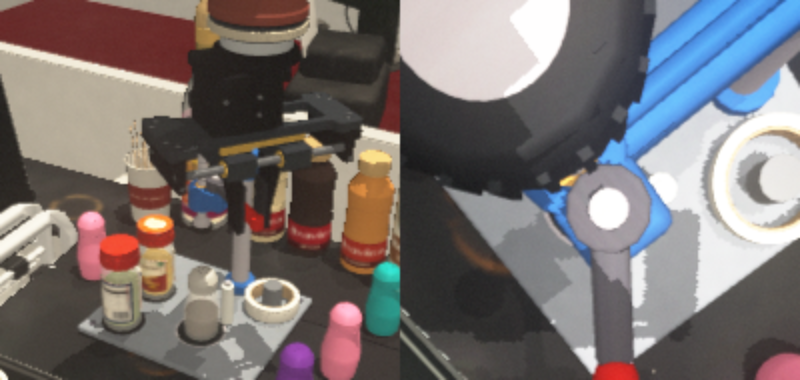

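```bash
python3 -c "
from h import *
plan([(495.5,-63.8,515,53.6)],5,start=(451.3,-140.6,515,53.6))"
```

```text
[[0.7, -0.08, -0.0, -0.0], [0.7, -0.08, -0.0, -0.0], [0.7, -0.08, -0.0, -0.0], [0.7, -0.08, -0.0, -0.0], [0.7, -0.08, -0.0, -0.0]]
max [0.7  0.08 0.   0.  ]
```

>>> servo_tool(deltas=[[0,0,0.0,0],[0,0,-0.2,0],[0,0,-0.8,0],[0,0,-0.9,0],[0,0,-0.9,0],[0,0,-0.9,0],[0,0,-0.9,0],[0,0,-0.7,0]], fingers=0.75)

```text
t: 9.35
ee_pos: [451.2, -140.6, 519.6]
tool_rot: [180.0, -0.0, 53.5]
contact_force: [0.1, -0.6, 0.3]
opening: 0.254
gripper_force: 0.0
```

>>> servo_tool(deltas=[[0.7,-0.08,0,0],[0.7,-0.08,0,0],[0.7,-0.08,0,0],[0.7,-0.08,0,0],[0.7,-0.08,0,0],[0,0,0,0],[0,0,0.2,0],[0,0,0.2,0]], fingers=1)

```text
t: 10.35
ee_pos: [494.9, -65.2, 507.8]
tool_rot: [-180.0, 0.0, 53.5]
contact_force: [-0.2, 0.8, -0.2]
opening: 0.007
gripper_force: 0.0
```

```bash
python3 -c "
from h import *
s=r.state();print(s['ee_pos'],s['opening'])
w=r.camera('wrist')
c=r.camera('side');S=r.camera('scene')
cv2.imwrite('pics/s3.png',np.hstack([cv2.resize(i,(400,360)) for i in (w['pixels'],c['pixels'][90:230,170:325])])[:,:,::-1])
"
```

```text
[494.92865905 -65.20055755 507.84120091] 0.007322095876693673
```

View pics/s3.png

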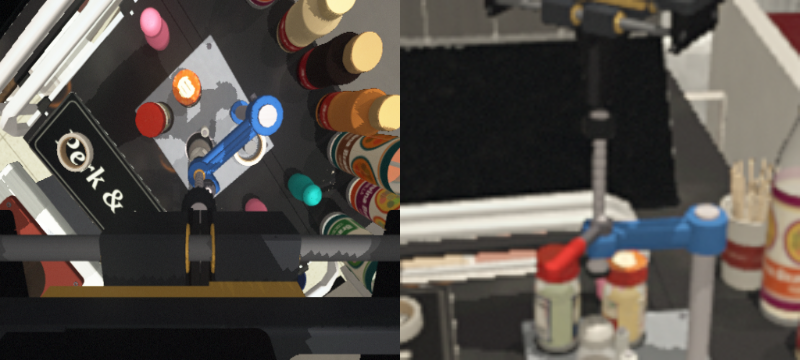

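The side view shows the lever swung to the front and the closed fingers right above the knob. Now I'll push down.

>>> servo_tool(deltas=[[0,0,0.25,0],[0,0,0.25,0],[0,0,0.25,0],[0,0,0.25,0],[0,0,0.25,0],[0,0,0.25,0],[0,0,0.25,0],[0,0,0.25,0]])

```text
t: 11.5
ee_pos: [495.2, -64.4, 457.9]
tool_rot: [-180.0, 0.0, 53.5]
contact_force: [0.3, -0.6, 2.0]
opening: 0.004
gripper_force: 1.1
```

>>> servo_tool(deltas=[[0,0,0.1,0],[0,0,0.08,0],[0,0,0.06,0],[0,0,0.04,0],[0,0,0.04,0],[0,0,0.04,0],[0,0,0,0],[0,0,0,0]])

```text
t: 12.5
ee_pos: [495.3, -64.2, 449.1]
tool_rot: [-180.0, -0.0, 53.5]
contact_force: [-0.2, -0.2, -0.8]
opening: 0.006
gripper_force: 0.0
```

>>> servo_tool(deltas=[[0,0,0.02,0],[0,0,0.02,0],[0,0,0.02,0],[0,0,0.02,0],[0,0,0.02,0],[0,0,0.02,0],[0,0,0,0],[0,0,0,0]])

```text
t: 13.5
ee_pos: [495.2, -64.5, 446.2]
tool_rot: [180.0, 0.0, 53.5]
contact_force: [-0.5, -0.8, 0.3]
opening: 0.005
gripper_force: 0.3
```

>>> servo_tool(deltas=[[0,0,0.02,0],[0,0,0.02,0],[0,0,0.02,0],[0,0,0,0],[0,0,0,0],[0,0,0,0],[0,0,0,0],[0,0,0,0]])

```text
t: 14.5
ee_pos: [495.2, -64.4, 444.7]
tool_rot: [-180.0, 0.0, 53.5]
contact_force: [-0.0, -0.7, 0.8]
opening: 0.007
gripper_force: 0.3
```

>>> servo_tool(deltas=[[0,0,0.02,0],[0,0,0.02,0],[0,0,0,0],[0,0,0,0],[0,0,0,0],[0,0,0,0],[0,0,0,0],[0,0,0,0]])

```text
t: 15.5
ee_pos: [495.2, -64.3, 443.8]
tool_rot: [-180.0, -0.0, 53.5]
contact_force: [-0.4, -0.8, 1.0]
opening: 0.008
gripper_force: 0.8
```

>>> servo_tool(deltas=[[0,0,0.02,0],[0,0,0.02,0],[0,0,0,0],[0,0,0,0],[0,0,0,0],[0,0,0,0],[0,0,0,0],[0,0,0,0]])

```text
t: 16.5
ee_pos: [495.2, -64.3, 443.3]
tool_rot: [180.0, -0.0, 53.5]
contact_force: [-2.1, -1.4, 6.2]
opening: 0.004
gripper_force: 3.3
```

>>> servo_tool(deltas=[[0,0,0.02,0],[0,0,0,0],[0,0,0,0],[0,0,0,0],[0,0,0,0],[0,0,0,0],[0,0,0,0],[0,0,0,0]])

```text
t: 17.5
ee_pos: [495.2, -64.3, 443.3]
tool_rot: [179.9, -0.0, 53.5]
contact_force: [-3.2, 0.2, 9.3]
opening: 0.008
gripper_force: 4.8
```

>>> servo_tool(deltas=[[0,0,-0.3,0],[0,0,-0.7,0],[-0.7,0.08,0,0],[-0.7,0.08,0,0],[-0.7,0.08,0,0],[-0.7,0.08,0,0],[-0.7,0.08,0,0],[0,0,0,0]])

```text
t: 18.5
ee_pos: [451.0, -141.6, 468.1]
tool_rot: [179.9, -0.0, 53.4]
contact_force: [-0.2, 0.1, 0.7]
opening: 0.003
gripper_force: 0.0
```

>>> servo_tool(deltas=[[0,0,0,0],[0,0,0,0],[0,0,0,0],[0,0,0.8,0],[0,0,0.6,0],[0,0,0,0],[0,0,0,0],[0,0,0,0]], fingers=0.6)

```text
t: 19.5
ee_pos: [451.4, -140.6, 432.9]
tool_rot: [180.0, -0.0, 53.5]
contact_force: [0.2, -0.5, 0.2]
opening: 0.404
gripper_force: 0.0
```

```bash
python3 -c "
from h import *
s=r.state();print(s['ee_pos'],s['tool_rot'],s['opening'])
w=r.camera('wrist')
c=r.camera('scene')
for P in ([495.3,-80.4,222],):print(proj(w,P))
cv2.imwrite('pics/s4.png',np.hstack([cv2.resize(i,(400,360)) for i in (w['pixels'],c['pixels'][120:280,170:325])])[:,:,::-1])
P=np.array([495.3,-80.4])
def W(a,z=386,R=76): return (P[0]+R*np.cos(np.radians(a)),P[1]+R*np.sin(np.radians(a)),z,a+180)
a=s['tool_rot'][2]-180
print(W(a))
plan([W(a),W(a,385)],1)
plan([W(a+4.2)],1,start=W(a))
"
```

```text
[ 451.44107408 -140.6497218   432.90621101] [ 1.79950735e+02 -1.78875839e-02  5.35338668e+01] 0.40441275240868496
[254.09406238 108.8446042 ]
(np.float64(450.129587411655), np.float64(-141.5198316964198), 386, np.float64(53.53386675273181))
[[-0.06, -0.02, 1.87, -0.0], [0.0, 0.0, 0.04, -0.0]]
max [0.06 0.02 1.87 0.  ]
[[0.01, 0.22, -0.0, -0.42]]
max [0.01 0.22 0.   0.42]
```

View pics/s4.png

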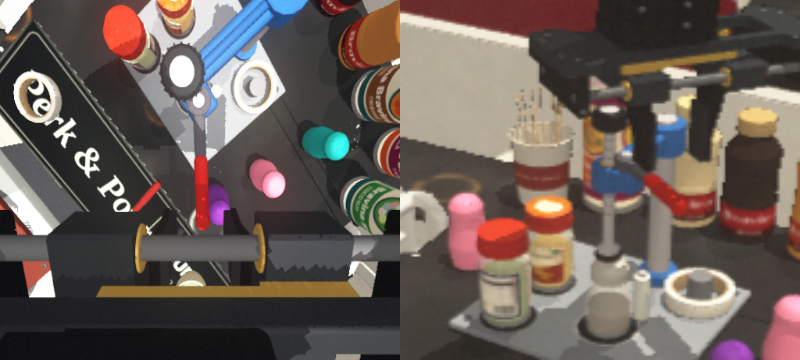

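The foot sits on the shaker and the lever is centred between the fingers. Next I'll descend, close in, and swing back.

>>> servo_tool(deltas=[[-0.03,0,0.4,0],[-0.02,0,0.5,0],[0,0,0.5,0],[0,0,0.48,0],[0,0,0,0],[0,0,0,0],[0,0,0,0],[0,0,0,0]])

```text
t: 20.6
ee_pos: [450.6, -141.7, 385.6]
tool_rot: [180.0, -0.0, 53.5]
contact_force: [-0.7, 0.8, -0.0]
opening: 0.401
gripper_force: 0.0
```

>>> servo_tool(deltas=[[0,0,0,0],[0,0,0,0],[0,0,0,0],[0,0,0,0],[0.01,0.22,0,-0.42],[0.01,0.22,0,-0.42],[0.01,0.22,0,-0.42],[0.01,0.22,0,-0.42]], fingers=0.8)

```text
t: 21.6
ee_pos: [469.9, -151.7, 385.2]
tool_rot: [-179.9, -0.0, 70.5]
contact_force: [-2.5, 0.8, 1.3]
opening: 0.2
gripper_force: 1.2
```

>>> servo_tool(deltas=[[0.01,0.22,0,-0.42],[0.01,0.22,0,-0.42],[0.01,0.22,0,-0.42],[0.01,0.22,0,-0.42],[0.01,0.22,0,-0.42],[0.01,0.22,0,-0.42],[0.01,0.22,0,-0.42],[0.01,0.22,0,-0.42]])

```text
t: 22.6
ee_pos: [513.1, -154.0, 385.1]
tool_rot: [-179.9, -0.0, 104.0]
contact_force: [-3.3, -1.0, 2.0]
opening: 0.206
gripper_force: 1.9
```

>>> servo_tool(deltas=[[0.01,0.22,0,-0.42],[0.01,0.22,0,-0.42],[0.01,0.22,0,-0.42],[0.01,0.22,0,-0.42],[0,0,0,0],[0,0,0,0],[0,0,0,0],[0,0,0,0]])

```text
t: 23.6
ee_pos: [533.4, -145.5, 385.1]
tool_rot: [-180.0, 0.0, 120.7]
contact_force: [-1.7, -4.1, -0.2]
opening: 0.203
gripper_force: 2.0
```

>>> servo_tool(deltas=[[0.01,0.11,0,-0.21],[0,0.11,0,-0.21],[0.01,0.11,0,-0.21],[0,0.11,0,-0.21],[0,0.05,0,-0.1],[0,0,0,0],[0,0,0,0],[0,0,0,0]])

```text
t: 24.6
ee_pos: [543.5, -137.4, 385.3]
tool_rot: [180.0, -0.0, 130.1]
contact_force: [-0.8, -1.2, 0.0]
opening: 0.199
gripper_force: 0.6
```

>>> servo_tool(deltas=[[0,0.05,0,-0.1],[0,0.05,0,-0.1],[0,0.03,0,0],[0,0,0,0],[0,0,0,0],[0,0,0,0],[0,0,0,0],[0,0,0,0]])

```text
t: 25.6
ee_pos: [545.9, -135.5, 385.3]
tool_rot: [180.0, -0.0, 132.1]
contact_force: [-0.4, -1.0, 0.2]
opening: 0.198
gripper_force: 0.0
```

>>> servo_tool(deltas=[[0,0.05,0,-0.1],[0,0.05,0,-0.1],[0,0,0,0],[0,0,0,0],[0,0,0,0],[0,0,0,0],[0,0,0,0],[0,0,0,0]])

```text
t: 26.6
ee_pos: [547.4, -134.3, 385.1]
tool_rot: [-179.9, -0.0, 134.1]
contact_force: [-5.6, -2.2, 0.8]
opening: 0.2
gripper_force: 2.6
```

Force is building against the stop, so the lever is locked. I'll back off, open, raise and check.

>>> servo_tool(deltas=[[0,-0.08,0,0],[0,0,0,0],[0,0,0,0],[0,0,0,0],[0,0,-0.6,0],[0,0,-0.8,0],[-0.4,0,-0.8,0],[-0.6,0,-0.8,0]], fingers=0.65)

```text
t: 27.6
ee_pos: [563.8, -153.1, 462.4]
tool_rot: [180.0, 0.1, 134.2]
contact_force: [0.7, -0.2, 0.3]
opening: 0.347
gripper_force: 0.0
```

>>> servo_tool(deltas=[[-0.8,0,-0.5,0],[-0.8,0,0,0],[-0.8,0,0,0],[-0.8,0,0,0],[-0.8,0,0,0],[0,0,0,0],[0,0,0,0],[0,0,0,0]])

```text
t: 28.6
ee_pos: [633.0, -224.2, 473.4]
tool_rot: [180.0, 0.0, 134.2]
contact_force: [-0.2, 0.7, 0.5]
opening: 0.35
gripper_force: 0.0
```

```bash
python3 -c "
from h import *
s=r.state();print(s['ee_pos'],s['contact_force'],s['t'])
d=r.camera('side')
c=r.camera('scene')
w=r.camera('wrist')
cv2.imwrite('pics/s5.png',np.hstack([cv2.resize(i,(390,400)) for i in (d['pixels'][120:280,190:346],c['pixels'][120:280,170:326])])[:,:,::-1])
"
```

```text
[ 633.01105111 -224.2386739   473.38022049] [-0.18963614  0.7105196   0.53659164] 28.6
```

View pics/s5.png

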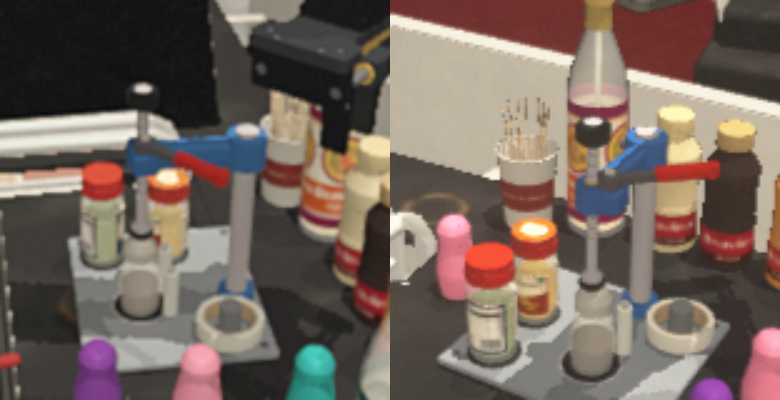

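The lever has swung to the rear right, past where it started (side-view tip ~(280,191), was (274,194)). The foot is on the shaker, all the jars are standing and the gripper is clear.

```bash
python3 -c "
from rig import r
print(r.hand_in())"
```

```text
the job is handed in; nothing more can be done
None
```

The job is handed in, though no verdict came back: the rod's foot rests on the shaker, the red lever is swung back to its locked stop, all three jars stand where they were, and the gripper is clear.

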